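Uncover the draw plate and load the slide holder

ROBOT

A 6-joint arm with a two-finger parallel gripper is mounted at the origin on the work surface. World frame = base frame: x ahead of the robot, y to its left, z up, the work surface at z = 0. Lengths are in mm, angles in degrees, forces in N, time in s.
With the tool pointing down it reaches from about 300 to 850 mm from the base axis. Payload 4.2 kg.
Tool frame: the origin (TCP) lies at the very end of the fingers, on their centre line; the grasp point (between the pads) lies 19 mm behind it (env.grasp_offset is the distance from the TCP to the grasp point, in mm); z points along the fingers, y is the line along which they close (so a half turn about z gives the same grasp; the last joint's range is limited). The gripper opens to 91 mm and grips with 3 to 60 N. Pads are 32 mm wide; open, the fingers measure 118 mm over their backs; the gripper's body (76 mm by 178 mm) begins 60 mm behind the grasp point.
Start: joints at [69.614, 18.312, 89.639, -0, 72.044, -1.146], TCP at [189.479, 542.9, 213.976] pointing down, gripper open.
Joint ranges: [-177.97, 177.97], [-48.28, 115.42], [12.27, 149.76], [-77.06, 257.06], [2.81, 150.46], [-146.56, 146.56]. Speed limits (degrees/s): [147.25, 147.25, 180, 180, 180, 180].

INTERFACE

Orientations are given as [roll, pitch, yaw] about the fixed x, y, z axes, in that order (R = Rz(yaw) Ry(pitch) Rx(roll)).
In Python, from workcell import env gives the robot as it stands. The module is installed in compiled form; this text tells all that it offers.
- The arm moves only by the tool send_rows, never from a script. Its argument "motion" is a list of rows, each an object of numbers: "tx", "ty", "tz": the shift along the tool's x, y, z in units of 500 mm (1.0 is 500 mm); "rx", "ry", "rz": the turn, a rotation vector about the tool's x, y, z in units of 30 degrees (1.0 is 30 degrees); "gripper": the closure, from -1 (fully open) to 1 (shut). In form: [{"tx": .., "ty": .., "tz": .., "rx": .., "ry": .., "rz": .., "gripper": ..}, ...]. A call has 1 to 12 rows; each row shifts and turns the commanded pose from where the row before left it, along the tool's axes as they then stand; what a row does not reach is not made up. A row lasts 1/8 s, in which the tool goes at most 62.5 mm and 10.7 degrees, less where a joint would pass 70% of its speed; a pose out of reach is approached as far as the arm can. A call with a number of a shift or a turn outside -1 to 1 is refused whole. A call with a gripper value outside its range is refused whole. The fingers move at their own pace and stop on an object; "grip_force" is the grip in N (left out, the last holds). Time passes only in rows, so rows that do not move let the fingers close. It gives the time, the measured TCP pose, the force, the opening and the grip force at its end, in the units of the state.
- env.state(): the state, without advancing time (a new reading comes with each control period).
- env.grab_frame(name): name is "scene" or "side" or "wrist"; returns a dict with "frame" (400x640x3 uint8, red, green, blue), "vertical_fov" (degrees; the focal length in pixels is half the picture's height over the tangent of half this angle, whatever the lens; pixels are square), "cx", "cy" (the principal point, pixels), "k1" (the pictures are not rectified: a ray, as slopes to the right and down, at radius r is drawn at 1 + k1 r^2 times it, then the intrinsics apply), "rvec" (rotation vector, rad) and "tvec" (3), from world to camera coordinates, as OpenCV has them; the wrist camera has in their place "T_tool_cam" (4x4, takes a point from camera to tool coordinates, whose origin is the TCP and whose axes are the flange's). Camera axes: x right, y down, z forward; pixel columns grow to the right and rows downward; lengths in mm; the calibration is good to about 2 mm. A picture is of the moment at which its call begins: read the wrist's pose just before it. There is no depth.
- env.job_done(): hands the job in; it is judged then, once.
The state is a dict: "time_s": time; "qpos": joint angles; "qvel": joint speeds; "effort": joint torques, N m; "ee_pos": TCP position; "ee_rot": TCP orientation; "force": force on the tool from outside, world axes, zero at the start; "torque": the same for the moment, N m; "gripper_width": finger opening in mm; "gripper_force": force on a finger pad.
Only numpy, scipy, OpenCV 4.12 (cv2) and the standard library are available. Lean on these libraries where they do the work, as an engineer would, in place of code of your own. Each camera call takes 0.05 s, during which the arm holds its last target. There are 200 camera calls.

TASK

The steel draw plate lies in the wooden tray under the silver ingot and the brass draw tongs: without picking those two up, push them off the plate so that both lie flat on the tray floor. Then lift out the draw plate, lay it (do not drop it) flat between the low lips of the wooden slide holder, and after that push the holder along its track fully home against the stop block. The ingot and the tongs stay in the tray, and the tin and the brass weight standing on the bench beside them stay where they are.

Things in the scene. Friction and masses are not known exactly. Their poses are not given: they have to be found in the camera images.
- tray: Fixed open wooden tray, outside 262 (its x) x 382 (its y) x 32 mm high, walls and floor 6 mm thick. Origin: centre of the underside, on the bench; its floor is 6 mm above that. It stands left or right of the robot's centre line; the track stands on the other side.
- plate: Dark steel draw plate with two rows of small holes, 40 (its x) x 160 (its y) x 12 mm (z), about 0.6 kg, rigid. It starts flat on the tray floor. Origin: centre of its underside. The ingot and the tongs lie side by side across its top, one near each end of it, with about 55 mm of bare plate between them.
- ingot_center (a point): Centre of the silver ingot, a plain bar 105 (its x) x 40 (its y) x 12 mm, about 0.5 kg, lying across the plate: its x starts roughly along the plate's x.
- tongs_center (a point): Centre of the pivot boss (28 mm diameter, 14 mm high) of the closed brass draw tongs, one rigid piece of about 0.29 kg: jaws reach 56 mm to its +x (24 mm wide, 14 mm high), handles 84 mm to its -x (spread 40 mm over their ends, 10 mm high). Lies flat across the plate, its x roughly along the plate's x, and balances at the boss. The point is 7 mm above its underside.
- track: Fixed dark wooden grooved track, 280 (its x) x 130 mm (its y), running surface 14 mm above the bench. Origin on the bench under the track; the track runs from 155 mm on the -x side to 125 mm on the +x side. A stop block, 46 mm high, stands at its +x end (from x = 100 to 120 mm). The holder slides along the track's +x to the block.
- holder (a joint): Travel of the wooden slide holder along the track's +x: 0 is the near end, 0.110 m is fully home at the stop block. It starts between 0 and 0.045, stays where it is left, and takes about 2.5 N to slide.
- holder_bed (a point): Centre of the holder's flat bed, 40 mm above the bench (moves with the holder; axes as the track's). The holder is a block 90 (x) x 190 (y) x 24 mm, its underside 16 mm above the bench. Low lips 6 mm high on the bed enclose a place 52 (x) x 172 mm (y), so the plate lies in it with its y along the holder's y and 6 mm to spare all round. The lips on the long sides are only near the ends (57 to 83 mm from the middle): the middle is open for fingers.
- holder_push (a point): Centre of the holder's near upright face (its -x face, 45 mm from the bed's centre, 24 mm high), 28 mm above the bench: push here towards the track's +x.
- disc: Small brass disc, 26 mm diameter, 6 mm thick, lying in the tray by its -x wall; it may be nudged. Origin: centre of its underside.
- tin: Low round steel tin, 48 mm diameter, 18 mm high, standing just beyond the track's stop block; bystander. Origin: centre of its underside.
- weight: Small brass scale weight, 40 mm diameter, 45 mm high, standing on the bench just beyond the tray's +x wall; bystander. Origin: centre of its underside.
There are look-alikes about, which are no part of the job. Of the things like the part that bears tongs_center, leave any that is blue or turquoise; of the rest the smaller one is meant.

How it is judged (in metres and radians):
On the way, in this order (a step that is already met when the one before it is completed fails the run):
1. ingot and tongs lie flat on the tray floor, the plate still in the tray (height (world z) of each of ingot_center, plate below 0.015 m and height (world z) of tongs_center below 0.016 m and x of ingot_center in the frame of tray between -0.125 and 0.125 m and y of ingot_center in the frame of tray between -0.185 and 0.185 m and x of tongs_center in the frame of tray between -0.125 and 0.125 m and y of tongs_center in the frame of tray between -0.185 and 0.185 m), for 0.2 s.
2. the draw plate is lifted out of the tray (height (world z) of plate above 0.05 m), for 0.1 s.
3. the plate lies flat and released between the holder's lips, the holder not yet home (x of plate in the frame of holder_bed between -0.01 and 0.01 m and y of plate in the frame of holder_bed between -0.01 and 0.01 m and z of plate in the frame of holder_bed between -0.003 and 0.003 m and angle between plate's own z axis and vertical below 0.05 rad and contact force between the fingers and plate below 0.05 N and value of joint holder below 0.09 m), for 0.2 s.
4. the holder is pushed home with the plate in it (x of plate in the frame of holder_bed between -0.01 and 0.01 m and y of plate in the frame of holder_bed between -0.01 and 0.01 m and z of plate in the frame of holder_bed between -0.003 and 0.003 m and angle between plate's own z axis and vertical below 0.05 rad and value of joint holder above 0.107 m), for 0.2 s.
At the end, for the whole second after the job is handed in: The draw plate lies flat (within 3 degrees) and at rest between the lips of the holder's bed, centred within 10 mm and within 3 mm of the bed's height; the holder is within 3 mm of fully home; the ingot and the tongs lie flat on the tray floor inside the tray (all of step 4 and height (world z) of ingot_center below 0.015 m and height (world z) of tongs_center below 0.016 m and x of ingot_center in the frame of tray between -0.125 and 0.125 m and y of ingot_center in the frame of tray between -0.185 and 0.185 m and x of tongs_center in the frame of tray between -0.125 and 0.125 m and y of tongs_center in the frame of tray between -0.185 and 0.185 m and contact force between the fingers and plate below 0.05 N and linear speed of plate below 0.02 m/s and velocity of joint holder below 0.01 m/s); the robot touches nothing.
It fails at once if the ingot or the tongs are picked up (centre more than 50 mm above the bench) (height (world z) of any of ingot_center, tongs_center above 0.05 m).
It fails at once if the plate is dropped: let go over the holder more than 20 mm above its bed (z of plate in the frame of holder_bed above 0.02 m and horizontal distance between plate and holder_bed below 0.12 m and contact force between the fingers and plate below 0.05 N).
It fails at once if the tin or the weight is moved by more than 20 mm (distance of any of tin, weight from where it was at the start of the episode above 0.02 m).
It also fails if it takes over 64 s, if anything falls off the work surface, if the arm or the gripper's body presses on something with over 40 N, if the wrist force passes 120 N, or if a joint passes its speed limit or range.

## Working session

There is one attempt and no reset: what is moved stays moved. The work goes in short steps, Python scripts to look and compute and a tool call to move; the robot and the scene stay as the last step left them, time stands still between calls to the robot, and variables do not carry over. Pictures are saved under pics/ and viewed, at most 10 in all, crops included, and the job is handed in when it is done.

Besides the shell and the picture viewer there is one more tool, called after "Emit:" as name(argument=value, ...) on one line, values as JSON. send_rows: Moves the arm, as the interface text tells. Shifts and turns lie within -1 to 1; 1 stands for 500 mm of shift or 30 degrees of turn. Its arguments: {"type":"object","properties":{"motion":{"type":"array"},"grip_force":{"type":"number"}},"required":["motion"]}

```bash
mkdir -p pics; cat > h.py <<'E'
import numpy as np, cv2
from scipy.spatial.transform import Rotation as R
from workcell import env
def cam(name):
    s=env.state(); f=env.grab_frame(name)
    fl=200/np.tan(np.radians(f["vertical_fov"])/2)
    if name=="wrist":
        T=np.array(f["T_tool_cam"]); Rw=R.from_euler('xyz',s["ee_rot"],degrees=True).as_matrix()
        Rc=Rw@T[:3,:3]; c=Rw@T[:3,3]+np.array(s["ee_pos"])
    else:
        Rm=R.from_rotvec(np.array(f["rvec"]).ravel()).as_matrix(); Rc=Rm.T; c=-Rm.T@np.array(f["tvec"]).ravel()
    return dict(im=f["frame"],fl=fl,cx=f["cx"],cy=f["cy"],k1=f["k1"],R=Rc,c=c)
def ray(C,uv,z):
    uv=np.atleast_2d(np.array(uv,float))
    K=np.array([[C["fl"],0,C["cx"]],[0,C["fl"],C["cy"]],[0,0,1]])
    p=cv2.undistortPoints(uv[:,None],K,np.array([C["k1"],0,0,0.]))[:,0]
    d=np.c_[p,np.ones(len(p))]@C["R"].T
    return C["c"]+d*((z-C["c"][2])/d[:,2])[:,None]
def save(C,n): cv2.imwrite("pics/"+n,C["im"][:,:,::-1])
E
python3 - <<'E'
from h import *
import pickle
a=cam("scene");b=cam("side")
pickle.dump((a,b),open("c.pkl","wb"))
save(a,"scene.png");save(b,"side.png")
print(a["c"],b["c"]);print({k:v for k,v in env.state().items()})
E
```

```text
[1043.87710482  -54.93486064  968.32504594] [ -94.96246545 -555.48614346  998.17194449]
{'time_s': 0.1, 'qpos': array([ 6.96156058e+01,  1.83464942e+01,  8.96983806e+01,  6.41251560e-04,
        7.20422872e+01, -1.14547451e+00]), 'qvel': array([ 0.02263954, -0.0402848 , -0.17056672, -0.0326798 , -0.00987549,
        0.00839081]), 'effort': array([-8.24402578e-04, -4.13333309e+01, -2.32509863e+01,  7.27959559e-02,
        4.22364625e-02, -8.60806790e-05]), 'ee_pos': array([189.30720017, 542.48258794, 213.22623244]), 'ee_rot': array([-1.79912868e+02, -2.35204112e-03,  1.60760880e+02]), 'force': array([-0.26987842, -1.23366726, -0.18704728]), 'torque': array([-0.00631475,  0.01735672,  0.02299938]), 'gripper_force': 0.0, 'gripper_width': 91.50011060963236}
```

View pics/scene.png

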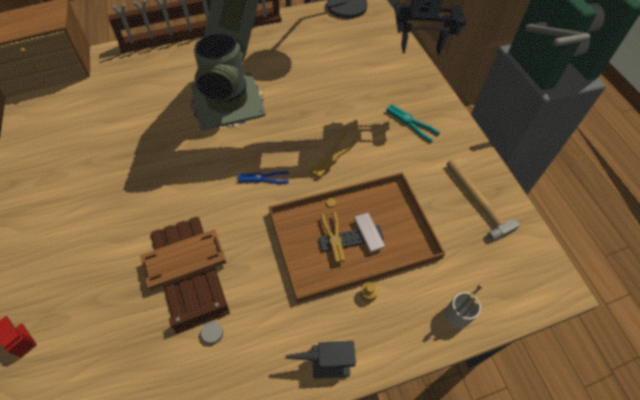

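View pics/side.png

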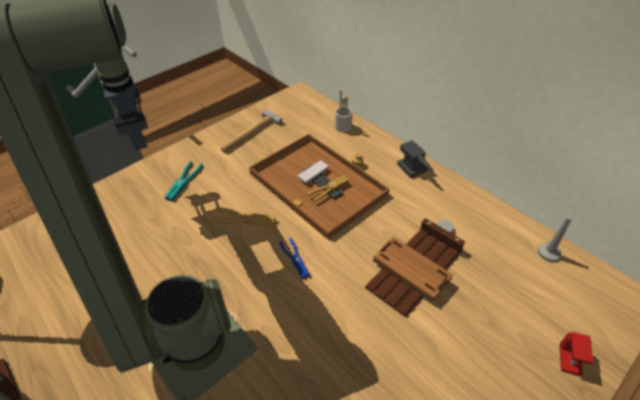

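```bash
python3 - <<'E'
from h import *
import pickle
a,b=pickle.load(open("c.pkl","rb"))
c=a["im"][145:310,235:445];c=cv2.resize(c,None,fx=3.6,fy=3.6,interpolation=cv2.INTER_CUBIC)
c=np.clip(c*1.3,0,255).astype(np.uint8)
cv2.imwrite("pics/crop1.png",c[:,:,::-1])
P=lambda uv,z:print(ray(a,uv,z).round(1).tolist())
P([(270,210),(403,176),(443,255),(297,300)],32)
P([(335,238)],25);P([(369,232)],30);P([(211,333)],18);P([(369,292)],40);P([(330,202)],12)
P([(142,265),(214,233),(225,259),(150,288)],40)
P([(152,235),(198,219)],14)
P([(175,333),(228,311)],46)
E
```

```text
[[463.1, 23.7, 32.0], [466.8, 396.9, 32.0], [715.3, 392.3, 32.0], [714.8, 20.7, 32.0]]
[[586.9, 157.7, 25.0]]
[[599.3, 243.5, 30.0]]
[[726.4, -183.3, 18.0]]
[[749.7, 182.2, 40.0]]
[[474.6, 183.9, 12.0]]
[[525.2, -308.2, 40.0], [491.0, -126.2, 40.0], [568.6, -114.4, 40.0], [589.5, -296.4, 40.0]]
[[433.8, -281.7, 14.0], [422.2, -160.4, 14.0]]
[[712.9, -254.8, 46.0], [698.3, -133.8, 46.0]]
```

View pics/crop1.png

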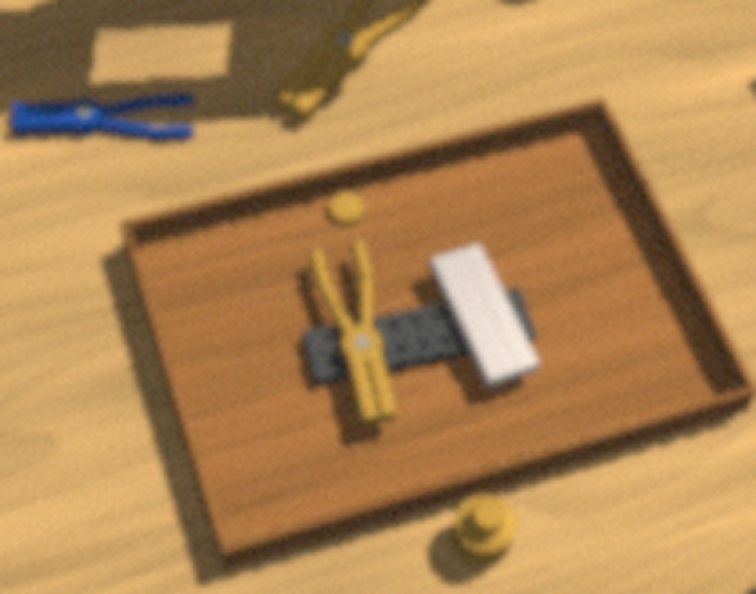

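Tong look-alikes: blue (263,178), turquoise (412,122), the larger brass half-shadowed pair (335,163) outside the tray, and the small brass pair on the plate (335,238). I choose the last. The crop confirms it lies across the plate with its handles towards the robot. The ingot is at (369,232), the disc at (330,202), the weight at (369,292) and the tin at (211,333).

Emit:
send_rows(motion=[{"rz": 0.295,"tz": -0.02,"gripper": -1},{"rz": 0.295,"tz": -0.02},{"rz": 0.295,"tz": -0.02},{"rz": 0.295,"tz": -0.02},{"rz": 0.295,"tz": -0.02},{"rz": 0.295,"tz": -0.02},{"rz": 0.295,"tz": -0.02},{"rz": 0.295,"tz": -0.02},{}])

```text
invalid input at $.motion[0]: expected keys tx, ty, tz, rx, ry, rz, gripper
```

```bash
python3 - <<'E'
from h import *
print(np.array(env.grab_frame("wrist")["T_tool_cam"]).round(2)); s=env.state(); print(s["ee_pos"],s["ee_rot"],s["qpos"])
E
```

```text
[[-0.0000e+00 -9.6000e-01 -2.8000e-01  7.7770e+01]
 [ 1.0000e+00 -0.0000e+00 -0.0000e+00 -3.0000e-02]
 [ 0.0000e+00 -2.8000e-01  9.6000e-01 -1.7008e+02]
 [ 0.0000e+00  0.0000e+00  0.0000e+00  1.0000e+00]]
[189.35457783 542.53991311 213.32947212] [-1.79923349e+02 -2.77966579e-03  1.60759441e+02] [ 6.96127969e+01  1.83435745e+01  8.96874686e+01  1.30896174e-03
  7.20456480e+01 -1.14704978e+00]
```

Emit:
send_rows(motion=[{"tx": 0,"ty": 0,"tz": -0.02,"rx": 0,"ry": 0,"rz": 0.295,"gripper": -1},{"tx": 0,"ty": 0,"tz": -0.02,"rx": 0,"ry": 0,"rz": 0.295,"gripper": -1},{"tx": 0,"ty": 0,"tz": -0.02,"rx": 0,"ry": 0,"rz": 0.295,"gripper": -1},{"tx": 0,"ty": 0,"tz": -0.02,"rx": 0,"ry": 0,"rz": 0.295,"gripper": -1},{"tx": 0,"ty": 0,"tz": -0.02,"rx": 0,"ry": 0,"rz": 0.295,"gripper": -1},{"tx": 0,"ty": 0,"tz": -0.02,"rx": 0,"ry": 0,"rz": 0.295,"gripper": -1},{"tx": 0,"ty": 0,"tz": -0.02,"rx": 0,"ry": 0,"rz": 0.295,"gripper": -1},{"tx": 0,"ty": 0,"tz": -0.02,"rx": 0,"ry": 0,"rz": 0.295,"gripper": -1}])

```text
time_s: 1.15
ee_pos: [189.4, 542.7, 293.9]
ee_rot: [-180.0, 0.0, 89.7]
force: [0.1, 0.5, 0.4]
gripper_width: 91.0
gripper_force: 0.0
```

Emit:
send_rows(motion=[{"tx": -0.068,"ty": 0.08,"tz": -0.01,"rx": 0,"ry": 0,"rz": 0,"gripper": -1},{"tx": -0.068,"ty": 0.08,"tz": -0.01,"rx": 0,"ry": 0,"rz": 0,"gripper": -1},{"tx": -0.068,"ty": 0.08,"tz": -0.01,"rx": 0,"ry": 0,"rz": 0,"gripper": -1},{"tx": -0.068,"ty": 0.08,"tz": -0.01,"rx": 0,"ry": 0,"rz": 0,"gripper": -1},{"tx": -0.068,"ty": 0.08,"tz": -0.01,"rx": 0,"ry": 0,"rz": 0,"gripper": -1},{"tx": -0.068,"ty": 0.08,"tz": -0.01,"rx": 0,"ry": 0,"rz": 0,"gripper": -1},{"tx": -0.068,"ty": 0.08,"tz": -0.01,"rx": 0,"ry": 0,"rz": 0,"gripper": -1},{"tx": -0.068,"ty": 0.08,"tz": -0.01,"rx": 0,"ry": 0,"rz": 0,"gripper": -1},{"tx": -0.068,"ty": 0.08,"tz": -0.01,"rx": 0,"ry": 0,"rz": 0,"gripper": -1},{"tx": -0.068,"ty": 0.08,"tz": -0.01,"rx": 0,"ry": 0,"rz": 0,"gripper": -1},{"tx": 0,"ty": 0,"tz": 0,"rx": 0,"ry": 0,"rz": 0,"gripper": -1},{"tx": 0,"ty": 0,"tz": 0,"rx": 0,"ry": 0,"rz": 0,"gripper": -1}])

```text
time_s: 2.65
ee_pos: [588.8, 202.8, 343.4]
ee_rot: [-179.9, -0.0, 89.9]
force: [-1.0, 0.1, -0.1]
gripper_width: 91.3
gripper_force: 0.0
```

```bash
python3 - <<'E'
from h import *
import pickle
w=cam("wrist");pickle.dump(w,open("w1.pkl","wb"));save(w,"w1.png")
s=env.state(); print(s["ee_pos"],s["ee_rot"],s["qpos"],w["c"])
E
```

```text
[588.4905845  203.17440748 343.65325232] [-1.79937773e+02 -1.72577339e-02  8.99975599e+01] [1.79694499e+01 2.03012081e+01 6.84386499e+01 3.56252982e-02
 9.13140079e+01 1.79726809e+01] [589.71293774 280.86547202 513.49386915]
```

View pics/w1.png

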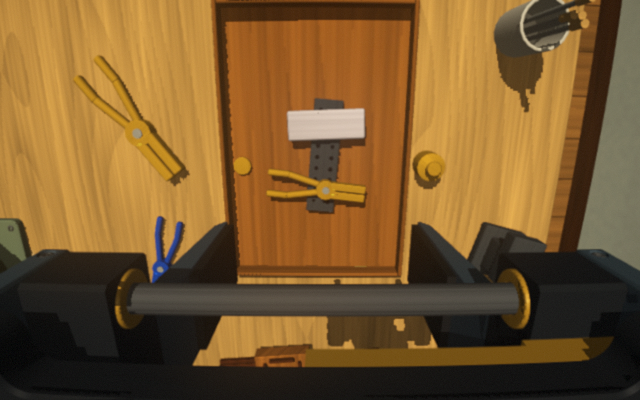

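The wrist view shows the ingot at (326,124), the plate running from (329,99) to (320,212), the tongs' boss at (325,190) and the larger brass decoy outside at (137,132).

```bash
python3 - <<'E'
from h import *
import pickle
w=pickle.load(open("w1.pkl","rb"))
def P(n,uv,z):print(n,ray(w,uv,z)[:,:2].round(1).tolist())
hsv=cv2.cvtColor(w["im"],cv2.COLOR_RGB2HSV)
def box(m,z,n):
    cs=cv2.findContours(m,cv2.RETR_EXTERNAL,cv2.CHAIN_APPROX_NONE)[0];c=max(cs,key=cv2.contourArea)
    q=ray(w,c[:,0],z)[:,:2].astype(np.float32);print(n,cv2.minAreaRect(q),q.min(0),q.max(0),cv2.contourArea(c))
roi=np.zeros((400,640),np.uint8);roi[90:225,255:380]=255
box(cv2.inRange(hsv,(0,0,120),(180,60,255))&roi,30,"ingot")
box(cv2.inRange(hsv,(20,110,90),(35,255,255))&roi,30,"tongs")
dark=cv2.inRange(hsv,(0,0,0),(180,110,75))&roi
box(dark,18,"plate")
q=ray(w,cv2.findNonZero(dark)[:,0],18)[:,:2]; print(q.min(0),q.max(0))
P("plate corners",[(316,98),(343,101),(334,213),(308,211)],18)
P("boss",[(325,190)],32);P("handles/jaws",[(270,173),(268,197),(364,186),(362,205)],28)
P("tray",[(218,3),(415,3),(399,274),(237,276)],32);P("disc",[(242,166)],12)
E
```

```text
ingot ((594.3712158203125, 246.81414794921875), (102.4546890258789, 39.596378326416016), 2.3137784004211426) [542.6336  226.73763] [646.0895 266.426 ] 2112.5
tongs ((579.9360961914062, 156.5457305908203), (25.345684051513672, 136.5223388671875), 86.60018157958984) [511.24902 140.50317] [648.3236  168.28786] 494.0
plate ((593.4073486328125, 217.7291259765625), (12.550962448120117, 39.07819747924805), 89.92359161376953) [573.8692  211.43907] [612.9455  224.01762] 136.5
[567.23239978 120.26507086] [616.49358906 270.02308254]
plate corners [[581.2, 280.6], [617.8, 276.6], [606.7, 117.2], [568.5, 120.3]]
boss [[593.3, 155.8]]
handles/jaws [[516.4, 179.5], [512.1, 144.6], [648.4, 160.5], [646.4, 132.5]]
tray [[459.9, 397.1], [705.3, 396.4], [705.5, 24.2], [459.7, 21.1]]
disc [[474.0, 186.5]]
```

Emit:
send_rows(motion=[{"tx": -0.01,"ty": 0.01,"tz": 0.0,"rx": 0,"ry": 0,"rz": 0.133,"gripper": -0.4},{"tx": 0,"ty": 0,"tz": 0.095,"rx": 0,"ry": 0,"rz": 0,"gripper": -0.4},{"tx": 0,"ty": 0,"tz": 0.095,"rx": 0,"ry": 0,"rz": 0,"gripper": -0.4},{"tx": 0,"ty": 0,"tz": 0.095,"rx": 0,"ry": 0,"rz": 0,"gripper": -0.4},{"tx": 0,"ty": 0,"tz": 0.095,"rx": 0,"ry": 0,"rz": 0,"gripper": -0.4},{"tx": 0,"ty": 0,"tz": 0.095,"rx": 0,"ry": 0,"rz": 0,"gripper": -0.4},{"tx": 0,"ty": 0,"tz": 0.09,"rx": 0,"ry": 0,"rz": 0,"gripper": -0.4},{"tx": 0,"ty": 0,"tz": 0,"rx": 0,"ry": 0,"rz": 0,"gripper": -0.4},{"tx": 0,"ty": 0,"tz": 0,"rx": 0,"ry": 0,"rz": 0,"gripper": -0.4},{"tx": 0,"ty": 0,"tz": 0,"rx": 0,"ry": 0,"rz": 0,"gripper": -0.4}])

```text
time_s: 3.95
ee_pos: [595.7, 198.5, 64.1]
ee_rot: [179.7, -0.1, 86.0]
force: [-0.7, 0.4, 0.5]
gripper_width: 63.9
gripper_force: 0.0
```

```bash
python3 - <<'E'
from h import *
w=cam("wrist");save(w,"w2.png")
s=env.state(); print(s["ee_pos"],s["ee_rot"],s["gripper_width"],s["force"])
E
```

```text
[595.47624357 198.2655456   63.80667804] [ 1.79773945e+02 -9.45545663e-02  8.59885964e+01] 63.791075696024365 [-0.23872865 -0.53587398  0.31891365]
```

View pics/w2.png

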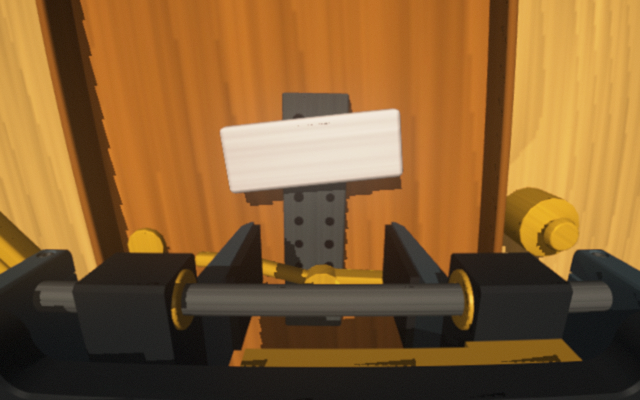

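The plate runs along column 315, and the fingers (258 and 387) straddle it in the gap between ingot and tongs.

Emit:
send_rows(motion=[{"tx": 0,"ty": -0.004,"tz": 0.05,"rx": 0,"ry": 0,"rz": 0,"gripper": -0.4},{"tx": 0,"ty": 0,"tz": 0.034,"rx": 0,"ry": 0,"rz": 0,"gripper": -0.4},{"tx": 0,"ty": 0,"tz": 0.019,"rx": 0,"ry": 0,"rz": 0,"gripper": -0.4},{"tx": 0,"ty": 0,"tz": 0,"rx": 0,"ry": 0,"rz": 0,"gripper": -0.4},{"tx": 0,"ty": 0,"tz": 0,"rx": 0,"ry": 0,"rz": 0,"gripper": -0.4}])

```text
time_s: 4.62
ee_pos: [592.8, 197.9, 10.5]
ee_rot: [179.9, -0.0, 86.0]
force: [0.4, -0.2, 0.6]
gripper_width: 63.8
gripper_force: 0.0
```

Emit:
send_rows(motion=[{"tx": 0.017,"ty": 0,"tz": 0,"rx": 0,"ry": 0,"rz": 0,"gripper": -0.4},{"tx": 0.017,"ty": 0,"tz": 0,"rx": 0,"ry": 0,"rz": 0,"gripper": -0.4},{"tx": 0.017,"ty": 0,"tz": 0,"rx": 0,"ry": 0,"rz": 0,"gripper": -0.4},{"tx": 0.017,"ty": 0,"tz": 0,"rx": 0,"ry": 0,"rz": 0,"gripper": -0.4},{"tx": 0.017,"ty": 0,"tz": 0,"rx": 0,"ry": 0,"rz": 0,"gripper": -0.4},{"tx": 0.017,"ty": 0,"tz": 0,"rx": 0,"ry": 0,"rz": 0,"gripper": -0.4},{"tx": 0.017,"ty": 0,"tz": 0,"rx": 0,"ry": 0,"rz": 0,"gripper": -0.4},{"tx": 0.017,"ty": 0,"tz": 0,"rx": 0,"ry": 0,"rz": 0,"gripper": -0.4},{"tx": 0.017,"ty": 0,"tz": 0,"rx": 0,"ry": 0,"rz": 0,"gripper": -0.4},{"tx": 0.017,"ty": 0,"tz": 0,"rx": 0,"ry": 0,"rz": 0,"gripper": -0.4},{"tx": 0.01,"ty": 0,"tz": 0,"rx": 0,"ry": 0,"rz": 0,"gripper": -0.4},{"tx": 0,"ty": 0,"tz": 0,"rx": 0,"ry": 0,"rz": 0,"gripper": -0.4}])

```text
time_s: 6.12
ee_pos: [598.5, 288.1, 9.8]
ee_rot: [-180.0, -0.0, 86.0]
force: [-1.4, -2.1, -1.8]
gripper_width: 63.8
gripper_force: 1.0
```

```bash
python3 - <<'E'
from h import *
w=cam("wrist");save(w,"w3.png")
s=env.state(); print(s["ee_pos"],s["ee_rot"],s["gripper_width"],s["force"])
E
```

```text
[598.41754243 287.69416448   9.78036029] [-1.79984656e+02  6.43469266e-03  8.59879000e+01] 63.69593152512682 [-0.05627849 -2.84683449 -1.37127933]
```

View pics/w3.png

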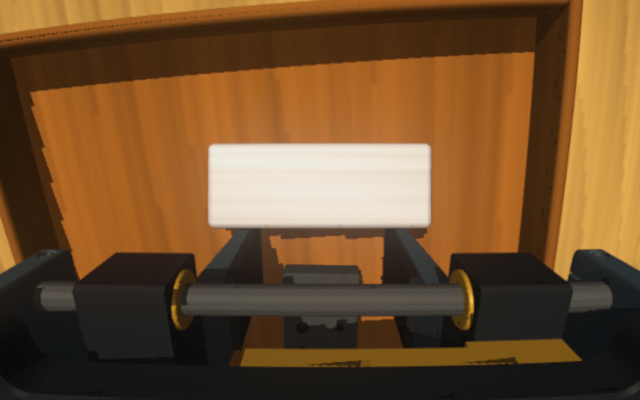

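The ingot lies flat at (320,186), clear of the plate's end at (320,268). Next I push the tongs the other way.

Emit:
send_rows(motion=[{"tx": -0.04,"ty": 0,"tz": 0,"rx": 0,"ry": 0,"rz": 0,"gripper": -0.4},{"tx": -0.05,"ty": 0,"tz": 0,"rx": 0,"ry": 0,"rz": 0,"gripper": -0.4},{"tx": -0.05,"ty": 0,"tz": 0,"rx": 0,"ry": 0,"rz": 0,"gripper": -0.4},{"tx": -0.03,"ty": 0,"tz": 0,"rx": 0,"ry": 0,"rz": 0,"gripper": -0.4}])

```text
time_s: 6.68
ee_pos: [592.4, 200.3, 10.2]
ee_rot: [-180.0, -0.0, 85.9]
force: [0.2, 0.4, 0.3]
gripper_width: 64.0
gripper_force: 0.0
```

Emit:
send_rows(motion=[{"tx": -0.016,"ty": 0,"tz": 0,"rx": 0,"ry": 0,"rz": 0,"gripper": -0.4},{"tx": -0.016,"ty": 0,"tz": 0,"rx": 0,"ry": 0,"rz": 0,"gripper": -0.4},{"tx": -0.016,"ty": 0,"tz": 0,"rx": 0,"ry": 0,"rz": 0,"gripper": -0.4},{"tx": -0.016,"ty": 0,"tz": 0,"rx": 0,"ry": 0,"rz": 0,"gripper": -0.4},{"tx": -0.016,"ty": 0,"tz": 0,"rx": 0,"ry": 0,"rz": 0,"gripper": -0.4},{"tx": -0.016,"ty": 0,"tz": 0,"rx": 0,"ry": 0,"rz": 0,"gripper": -0.4},{"tx": -0.016,"ty": 0,"tz": 0,"rx": 0,"ry": 0,"rz": 0,"gripper": -0.4},{"tx": -0.016,"ty": 0,"tz": 0,"rx": 0,"ry": 0,"rz": 0,"gripper": -0.4},{"tx": -0.016,"ty": 0,"tz": 0,"rx": 0,"ry": 0,"rz": 0,"gripper": -0.4},{"tx": -0.016,"ty": 0,"tz": 0,"rx": 0,"ry": 0,"rz": 0,"gripper": -0.4},{"tx": -0.016,"ty": 0,"tz": 0,"rx": 0,"ry": 0,"rz": 0,"gripper": -0.4},{"tx": 0,"ty": 0,"tz": 0,"rx": 0,"ry": 0,"rz": 0,"gripper": -0.4}])

```text
time_s: 8.18
ee_pos: [586.0, 114.0, 9.7]
ee_rot: [-179.9, 0.0, 85.9]
force: [-0.8, 1.0, -1.0]
gripper_width: 63.7
gripper_force: 0.6
```

Emit:
send_rows(motion=[{"tx": 0.02,"ty": 0,"tz": 0,"rx": 0,"ry": 0,"rz": 0,"gripper": -0.4},{"tx": 0.03,"ty": 0,"tz": -0.03,"rx": 0,"ry": 0,"rz": 0,"gripper": -0.4},{"tx": 0.05,"ty": 0,"tz": -0.1,"rx": 0,"ry": 0,"rz": 0,"gripper": -0.4},{"tx": 0.05,"ty": 0,"tz": -0.1,"rx": 0,"ry": 0,"rz": 0,"gripper": -0.4},{"tx": 0.02,"ty": 0,"tz": -0.1,"rx": 0,"ry": 0,"rz": 0,"gripper": -0.4},{"tx": 0,"ty": 0,"tz": -0.05,"rx": 0,"ry": 0,"rz": 0,"gripper": -0.4},{"tx": 0,"ty": 0,"tz": 0,"rx": 0,"ry": 0,"rz": 0,"gripper": -0.4},{"tx": 0,"ty": 0,"tz": 0,"rx": 0,"ry": 0,"rz": 0,"gripper": -0.4}])

```text
time_s: 9.18
ee_pos: [591.5, 200.0, 199.0]
ee_rot: [-179.9, 0.0, 86.0]
force: [-0.3, 0.1, -0.2]
gripper_width: 63.9
gripper_force: 0.0
```

```bash
python3 - <<'E'
from h import *
import pickle
w=cam("wrist");save(w,"w4.png");pickle.dump(w,open("w4.pkl","wb"))
s=env.state(); print(s["ee_pos"],s["ee_rot"],s["gripper_width"],s["force"])
E
```

```text
[591.36043509 199.73420428 198.39688188] [-1.79836734e+02  6.62614789e-02  8.59892180e+01] 63.56127766210522 [-0.66302002  0.58604458 -0.24792218]
```

View pics/w4.png

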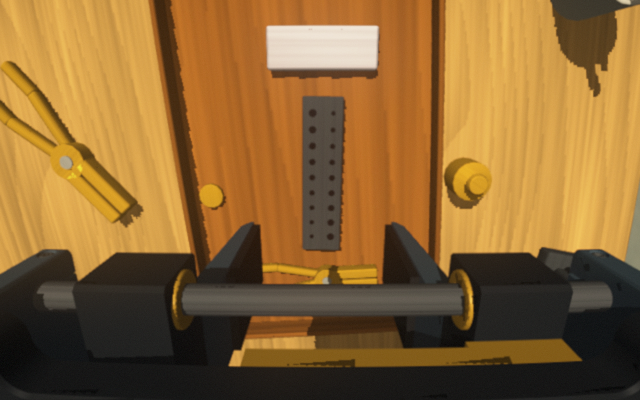

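Both are off: the plate is bare at (321,173), the ingot is at (322,48) and the tongs are beyond its lower end at (325,278).

```bash
python3 - <<'E'
from h import *
import pickle
w=pickle.load(open("w4.pkl","rb"))
hsv=cv2.cvtColor(w["im"],cv2.COLOR_RGB2HSV)
m=cv2.inRange(hsv,(0,0,0),(180,110,100));m[:92]=0;m[255:]=0;m[:,:290]=0;m[:,355:]=0
m=cv2.morphologyEx(m,cv2.MORPH_CLOSE,np.ones((7,7)))
c=max(cv2.findContours(m,cv2.RETR_EXTERNAL,cv2.CHAIN_APPROX_NONE)[0],key=cv2.contourArea)
print(cv2.minAreaRect(ray(w,c[:,0],18)[:,:2].astype(np.float32)))
print(ray(w,[(303,97),(343,98),(339,249),(303,249)],18)[:,:2].round(1))
print(ray(w,[(325,280),(375,267),(264,265)],18)[:,:2].round(1))
a=cam("scene");save(a,"s2.png");pickle.dump(a,open("a2.pkl","wb"))
# holder/track geometry from side + scene
a0,b0=pickle.load(open("c.pkl","rb"))
c=b0["im"][205:325,355:475];cv2.imwrite("pics/hb.png",cv2.resize(c,None,fx=3,fy=3,interpolation=cv2.INTER_CUBIC)[:,:,::-1])
c1=a["im"][205:345,125:245];c1=cv2.resize(c1,None,fx=4,fy=4,interpolation=cv2.INTER_CUBIC)
c0=cv2.resize(c,None,fx=2.6,fy=2.6,interpolation=cv2.INTER_CUBIC)
o=np.zeros((560,800,3),np.uint8);o[:560,:480]=c1;o[:312,480:792]=c0
cv2.imwrite("pics/hold.png",np.clip(o*1.5,0,255).astype(np.uint8)[:,:,::-1])
E
```

```text
((591.8870239257812, 199.94830322265625), (157.8509063720703, 38.552650451660156), 85.12305450439453)
[[579.4 279.8]
 [617.5 276.2]
 [604.6 120.1]
 [566.  122.8]]
[[587.   83.8]
 [642.8  95.8]
 [521.7 106.7]]
```

View pics/hold.png

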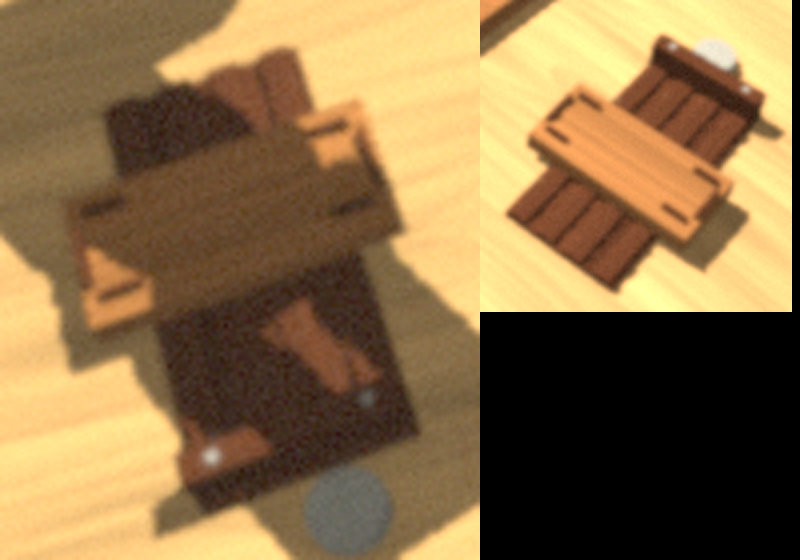

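Emit:
send_rows(motion=[{"tx": -0.09,"ty": 0,"tz": -0.02,"rx": 0,"ry": 0,"rz": 0,"gripper": -0.4},{"tx": -0.094,"ty": 0,"tz": -0.02,"rx": 0,"ry": 0,"rz": 0,"gripper": -0.4},{"tx": -0.094,"ty": 0,"tz": -0.02,"rx": 0,"ry": 0,"rz": 0,"gripper": -0.4},{"tx": -0.094,"ty": 0,"tz": -0.02,"rx": 0,"ry": 0,"rz": 0,"gripper": -0.4},{"tx": -0.094,"ty": 0,"tz": -0.02,"rx": 0,"ry": 0,"rz": 0,"gripper": -0.4},{"tx": -0.094,"ty": 0,"tz": -0.02,"rx": 0,"ry": 0,"rz": 0,"gripper": -0.4},{"tx": -0.094,"ty": 0,"tz": -0.02,"rx": 0,"ry": 0,"rz": 0,"gripper": -0.4},{"tx": -0.094,"ty": 0,"tz": -0.02,"rx": 0,"ry": 0,"rz": 0,"gripper": -0.4},{"tx": -0.094,"ty": 0,"tz": -0.02,"rx": 0,"ry": 0,"rz": 0,"gripper": -0.4},{"tx": -0.09,"ty": 0,"tz": -0.02,"rx": 0,"ry": 0,"rz": 0,"gripper": -0.4},{"tx": 0,"ty": 0,"tz": 0,"rx": 0,"ry": 0,"rz": 0,"gripper": -0.4},{"tx": 0,"ty": 0,"tz": 0,"rx": 0,"ry": 0,"rz": 0,"gripper": -0.4}])

```text
time_s: 10.78
ee_pos: [559.2, -264.6, 298.5]
ee_rot: [-179.9, -0.1, 85.9]
force: [0.6, -0.9, -0.8]
gripper_width: 64.1
gripper_force: 0.0
```

```bash
python3 - <<'E'
from h import *
import pickle
w=cam("wrist");save(w,"w5.png");pickle.dump(w,open("w5.pkl","wb"))
s=env.state(); print(s["ee_pos"],s["ee_rot"],w["c"])
E
```

```text
[ 559.40009386 -264.14448674  298.77086465] [-1.79885277e+02 -8.62843949e-02  8.59983880e+01] [ 565.71267786 -187.00053184  468.7439486 ]
```

View pics/w5.png

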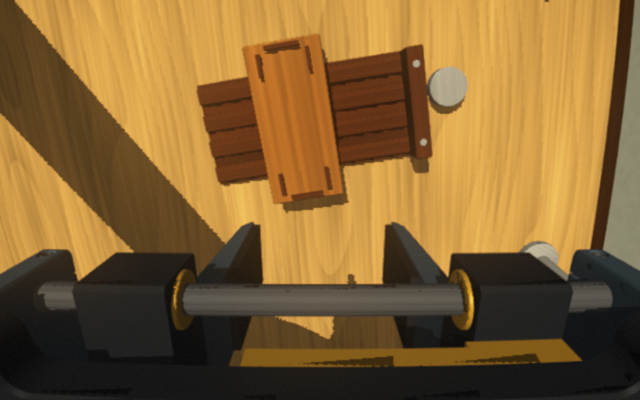

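The holder's corners are about (244,47), (320,35), (344,193) and (274,204). The stop block runs from (414,47) to (424,157), and the tin is at (448,87).

```bash
python3 - <<'E'
from h import *
import pickle
w=pickle.load(open("w5.pkl","rb"))
hsv=cv2.cvtColor(w["im"],cv2.COLOR_RGB2HSV)
print(hsv[120,290],hsv[120,380],hsv[60,250],hsv[20,300])
q=ray(w,[(244,47),(320,35),(344,193),(274,204)],40)[:,:2];print(q.round(1),q.mean(0))
lip=[(259,67),(284,184),(310,60),(333,176),(281,46),(308,194)]
q=ray(w,lip,46)[:,:2];print(q.round(1))
m=cv2.inRange(hsv,(5,140,130),(14,255,255));m[:20]=0;m[215:]=0;m[:,:230]=0;m[:,355:]=0
m=cv2.morphologyEx(cv2.morphologyEx(m,cv2.MORPH_OPEN,np.ones((3,3))),cv2.MORPH_CLOSE,np.ones((15,15)))
c=max(cv2.findContours(m,cv2.RETR_EXTERNAL,cv2.CHAIN_APPROX_NONE)[0],key=cv2.contourArea)
print(cv2.minAreaRect(ray(w,c[:,0],40)[:,:2].astype(np.float32)))
print("stop",ray(w,[(417,62),(424,142)],46)[:,:2].round(1),"track near corners",ray(w,[(198,86),(221,183)],14)[:,:2].round(1))
E
```

```text
[ 14 200 181] [ 11 197  92] [ 15 199 190] [ 18 166 203]
[[ 480.8 -123.6]
 [ 567.8 -117.5]
 [ 584.3 -303.1]
 [ 495.2 -311.2]] [ 532.03596427 -213.85916614]
[[ 496.4 -147.1]
 [ 511.3 -284.8]
 [ 554.6 -144. ]
 [ 571.9 -279.1]
 [ 523.5 -126.8]
 [ 539.6 -299.6]]
((531.0831298828125, -221.29202270507812), (88.73970794677734, 169.01942443847656), 5.058044910430908)
stop [[ 675.1 -154.2]
 [ 682.9 -245.3]] track near corners [[ 412.8 -160.1]
 [ 423.8 -284.8]]
```

Emit:
send_rows(motion=[{"tx": 0.093,"ty": 0,"tz": 0.04,"rx": 0,"ry": 0,"rz": 0,"gripper": -0.4},{"tx": 0.093,"ty": 0,"tz": 0.04,"rx": 0,"ry": 0,"rz": 0,"gripper": -0.4},{"tx": 0.093,"ty": 0,"tz": 0.04,"rx": 0,"ry": 0,"rz": 0,"gripper": -0.4},{"tx": 0.093,"ty": 0,"tz": 0.04,"rx": 0,"ry": 0,"rz": 0,"gripper": -0.4},{"tx": 0.093,"ty": 0,"tz": 0.04,"rx": 0,"ry": 0,"rz": 0,"gripper": -0.4},{"tx": 0.093,"ty": 0,"tz": 0.04,"rx": 0,"ry": 0,"rz": 0,"gripper": -0.4},{"tx": 0.093,"ty": 0,"tz": 0.04,"rx": 0,"ry": 0,"rz": 0,"gripper": -0.4},{"tx": 0.093,"ty": 0,"tz": 0.05,"rx": 0,"ry": 0,"rz": 0,"gripper": -0.4},{"tx": 0.093,"ty": 0,"tz": 0.07,"rx": 0,"ry": 0,"rz": 0,"gripper": -0.4},{"tx": 0.094,"ty": 0,"tz": 0.07,"rx": 0,"ry": 0,"rz": 0,"gripper": -0.4},{"tx": 0,"ty": 0,"tz": 0,"rx": 0,"ry": 0,"rz": 0.03,"gripper": -0.4},{"tx": 0,"ty": 0,"tz": 0,"rx": 0,"ry": 0,"rz": 0,"gripper": -0.4}])

```text
time_s: 12.32
ee_pos: [591.8, 199.8, 65.1]
ee_rot: [-180.0, 0.0, 85.2]
force: [-0.4, -0.7, 0.2]
gripper_width: 63.9
gripper_force: 0.0
```

Emit:
send_rows(grip_force=40, motion=[{"tx": 0,"ty": 0,"tz": 0.06,"rx": 0,"ry": 0,"rz": 0,"gripper": -0.4},{"tx": 0,"ty": 0,"tz": 0.04,"rx": 0,"ry": 0,"rz": 0,"gripper": -0.4},{"tx": 0,"ty": 0,"tz": 0.012,"rx": 0,"ry": 0,"rz": 0,"gripper": -0.4},{"tx": 0,"ty": 0,"tz": 0,"rx": 0,"ry": 0,"rz": 0,"gripper": -0.2},{"tx": 0,"ty": 0,"tz": 0,"rx": 0,"ry": 0,"rz": 0,"gripper": 0},{"tx": 0,"ty": 0,"tz": 0,"rx": 0,"ry": 0,"rz": 0,"gripper": 0.3},{"tx": 0,"ty": 0,"tz": 0,"rx": 0,"ry": 0,"rz": 0,"gripper": 0.5},{"tx": 0,"ty": 0,"tz": 0,"rx": 0,"ry": 0,"rz": 0,"gripper": 1},{"tx": 0,"ty": 0,"tz": 0,"rx": 0,"ry": 0,"rz": 0,"gripper": 1},{"tx": 0,"ty": 0,"tz": 0,"rx": 0,"ry": 0,"rz": 0,"gripper": 1}])

```text
time_s: 13.58
ee_pos: [590.7, 199.4, 9.9]
ee_rot: [-179.8, 0.0, 85.0]
force: [-4.4, 0.0, 5.4]
gripper_width: 39.9
gripper_force: 40.0
```

Emit:
send_rows(motion=[{"tx": 0,"ty": 0,"tz": -0.01,"rx": 0,"ry": 0,"rz": 0,"gripper": 1},{"tx": 0,"ty": 0,"tz": -0.03,"rx": 0,"ry": 0,"rz": 0,"gripper": 1},{"tx": 0,"ty": 0,"tz": -0.06,"rx": 0,"ry": 0,"rz": 0,"gripper": 1},{"tx": 0,"ty": 0,"tz": -0.06,"rx": 0,"ry": 0,"rz": 0,"gripper": 1},{"tx": 0,"ty": 0,"tz": -0.05,"rx": 0,"ry": 0,"rz": 0,"gripper": 1},{"tx": 0,"ty": 0,"tz": -0.02,"rx": 0,"ry": 0,"rz": 0,"gripper": 1},{"tx": 0,"ty": 0,"tz": 0,"rx": 0,"ry": 0,"rz": 0,"gripper": 1},{"tx": 0,"ty": 0,"tz": 0,"rx": 0,"ry": 0,"rz": 0,"gripper": 1}])

```text
time_s: 14.58
ee_pos: [591.5, 199.0, 122.6]
ee_rot: [-179.9, 0.1, 85.1]
force: [-0.6, 0.1, -6.9]
gripper_width: 39.3
gripper_force: 40.0
```

```bash
python3 - <<'E'
from h import *
b=cam("side");w=cam("wrist")
o=np.vstack([cv2.resize(b["im"][110:290,200:440],(640,300)),cv2.resize(w["im"][50:400],(640,300))])
cv2.imwrite("pics/lift.png",o[:,:,::-1]);s=env.state();print(s["ee_pos"],s["force"],s["torque"],s["gripper_width"])
E
```

```text
[591.60243319 198.99384844 122.56185299] [-1.67943518e-01 -3.68019320e-03 -6.65676897e+00] [-0.10333881  0.0512367   0.01885693] 39.4244410359547
```

View pics/lift.png

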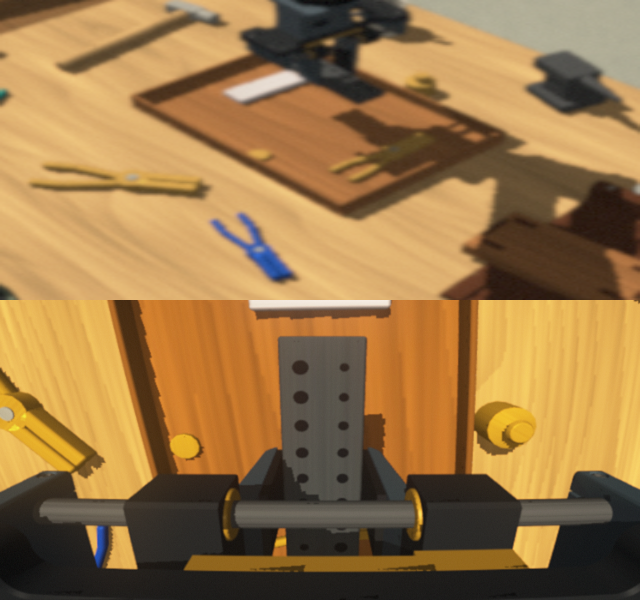

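The plate hangs level in the fingers, with the ingot and tongs left in the tray. I compute the in-hand offset while carrying it over.

Emit:
send_rows(motion=[{"tx": 0,"ty": 0,"tz": 0,"rx": 0,"ry": 0,"rz": -0.165,"gripper": 1},{"tx": 0,"ty": 0,"tz": 0,"rx": 0,"ry": 0,"rz": -0.165,"gripper": 1},{"tx": -0.061,"ty": -0.019,"tz": 0,"rx": 0,"ry": 0,"rz": 0,"gripper": 1},{"tx": -0.091,"ty": -0.019,"tz": 0,"rx": 0,"ry": 0,"rz": 0,"gripper": 1},{"tx": -0.091,"ty": -0.019,"tz": 0,"rx": 0,"ry": 0,"rz": 0,"gripper": 1},{"tx": -0.091,"ty": -0.019,"tz": 0,"rx": 0,"ry": 0,"rz": 0,"gripper": 1},{"tx": -0.091,"ty": -0.019,"tz": 0,"rx": 0,"ry": 0,"rz": 0,"gripper": 1},{"tx": -0.091,"ty": -0.019,"tz": 0,"rx": 0,"ry": 0,"rz": 0,"gripper": 1},{"tx": -0.091,"ty": -0.019,"tz": 0,"rx": 0,"ry": 0,"rz": 0,"gripper": 1},{"tx": -0.091,"ty": -0.019,"tz": 0,"rx": 0,"ry": 0,"rz": 0,"gripper": 1},{"tx": -0.071,"ty": -0.019,"tz": 0,"rx": 0,"ry": 0,"rz": 0,"gripper": 1},{"tx": -0.043,"ty": -0.019,"tz": 0,"rx": 0,"ry": 0,"rz": 0,"gripper": 1}])

```text
time_s: 16.18
ee_pos: [532.4, -215.3, 123.2]
ee_rot: [-180.0, -0.0, 94.9]
force: [-0.9, 0.1, -8.2]
gripper_width: 39.2
gripper_force: 40.0
```

Emit:
send_rows(motion=[{"tx": 0,"ty": 0,"tz": 0.05,"rx": 0,"ry": 0,"rz": 0,"gripper": 1},{"tx": 0,"ty": 0,"tz": 0,"rx": 0,"ry": 0,"rz": 0,"gripper": 1},{"tx": 0,"ty": 0,"tz": 0,"rx": 0,"ry": 0,"rz": 0,"gripper": 1}])

```text
time_s: 16.55
ee_pos: [533.2, -213.3, 99.1]
ee_rot: [180.0, -0.0, 95.0]
force: [-0.3, 0.2, -5.6]
gripper_width: 39.8
gripper_force: 40.0
```

```bash
python3 - <<'E'
from h import *
w=cam("wrist");s=env.state();print(s["ee_pos"],s["ee_rot"],s["gripper_width"])
p=np.array(s["ee_pos"]);yw=np.radians(s["ee_rot"][2])
q=ray(w,[(279,93),(367,93)],p[2]+8)[:,:2]-p[:2]
print("tool xy of plate end corners",[(d@[np.cos(yw),np.sin(yw)],d@[np.sin(yw),-np.cos(yw)]) for d in q])
save(w,"w6.png")
E
```

```text
[ 533.59662334 -213.33702032   99.57295919] [1.79930300e+02 2.85415441e-02 9.50025252e+01] 39.5939116701474
tool xy of plate end corners [(np.float64(80.23654705623154), np.float64(-18.615673903361664)), (np.float64(80.20611081826259), np.float64(20.0682667005573))]
```

View pics/w6.png

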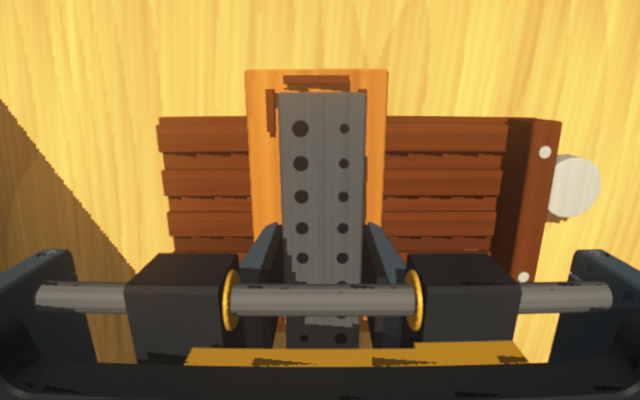

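```bash
python3 - <<'E'
from h import *
w=cam("wrist");s=env.state()
p=np.array(s["ee_pos"]);yw=np.radians(s["ee_rot"][2])
for uv,z in [((246,71),40),((386,70),40),((284,79),46),((349,79),46),((270,112),46),((249,180),40),((384,180),40)]:
    d=ray(w,uv,z)[0,:2]-p[:2]
    print(uv,round(d@[np.cos(yw),np.sin(yw)],1),round(d@[np.sin(yw),-np.cos(yw)],1))
E
```

```text
(246, 71) 94.3 -46.2
(386, 70) 94.7 40.1
(284, 79) 89.1 -22.2
(349, 79) 89.0 16.9
(270, 112) 69.6 -31.4
(249, 180) 25.3 -48.0
(384, 180) 25.2 41.9
```

The plate is centred in the hand, and the holder lies about 3 mm to tool −y, so I correct and lower.

Emit:
send_rows(motion=[{"tx": -0.001,"ty": -0.007,"tz": 0.03,"rx": 0,"ry": 0,"rz": 0,"gripper": 1},{"tx": 0,"ty": 0,"tz": 0.03,"rx": 0,"ry": 0,"rz": 0,"gripper": 1},{"tx": 0,"ty": 0,"tz": 0.02,"rx": 0,"ry": 0,"rz": 0,"gripper": 1},{"tx": 0,"ty": 0,"tz": 0.014,"rx": 0,"ry": 0,"rz": 0,"gripper": 1},{"tx": 0,"ty": 0,"tz": 0.01,"rx": 0,"ry": 0,"rz": 0,"gripper": 1},{"tx": 0,"ty": 0,"tz": 0,"rx": 0,"ry": 0,"rz": 0,"gripper": 1},{"tx": 0,"ty": 0,"tz": 0,"rx": 0,"ry": 0,"rz": 0,"gripper": 1}])

```text
time_s: 17.52
ee_pos: [529.8, -214.4, 47.3]
ee_rot: [180.0, 0.0, 95.0]
force: [-0.1, -0.3, -5.8]
gripper_width: 39.8
gripper_force: 40.0
```

Emit:
send_rows(motion=[{"tx": 0,"ty": 0,"tz": 0.003,"rx": 0,"ry": 0,"rz": 0,"gripper": 1},{"tx": 0,"ty": 0,"tz": 0.002,"rx": 0,"ry": 0,"rz": 0,"gripper": 1},{"tx": 0,"ty": 0,"tz": 0.001,"rx": 0,"ry": 0,"rz": 0,"gripper": 1},{"tx": 0,"ty": 0,"tz": 0,"rx": 0,"ry": 0,"rz": 0,"gripper": 1},{"tx": 0,"ty": 0,"tz": 0,"rx": 0,"ry": 0,"rz": 0,"gripper": 1}])

```text
time_s: 18.15
ee_pos: [529.4, -214.2, 44.0]
ee_rot: [180.0, -0.0, 95.0]
force: [-1.0, 0.2, -5.4]
gripper_width: 39.5
gripper_force: 40.0
```

Emit:
send_rows(motion=[{"tx": 0,"ty": 0,"tz": 0.002,"rx": 0,"ry": 0,"rz": 0,"gripper": 1},{"tx": 0,"ty": 0,"tz": 0.001,"rx": 0,"ry": 0,"rz": 0,"gripper": 1},{"tx": 0,"ty": 0,"tz": 0,"rx": 0,"ry": 0,"rz": 0,"gripper": 1},{"tx": 0,"ty": 0,"tz": 0,"rx": 0,"ry": 0,"rz": 0,"gripper": 1}])

```text
time_s: 18.65
ee_pos: [529.7, -214.2, 43.9]
ee_rot: [179.9, 0.0, 95.0]
force: [-2.9, 1.8, 4.9]
gripper_width: 39.6
gripper_force: 40.0
```

Emit:
send_rows(motion=[{"tx": 0,"ty": 0,"tz": 0,"rx": 0,"ry": 0,"rz": 0,"gripper": 0.1},{"tx": 0,"ty": 0,"tz": 0,"rx": 0,"ry": 0,"rz": 0,"gripper": 0},{"tx": 0,"ty": 0,"tz": 0,"rx": 0,"ry": 0,"rz": 0,"gripper": -0.2},{"tx": 0,"ty": 0,"tz": 0,"rx": 0,"ry": 0,"rz": 0,"gripper": -0.3},{"tx": 0,"ty": 0,"tz": 0,"rx": 0,"ry": 0,"rz": 0,"gripper": -0.3},{"tx": 0,"ty": 0,"tz": -0.02,"rx": 0,"ry": 0,"rz": 0,"gripper": -0.3},{"tx": 0,"ty": 0,"tz": -0.08,"rx": 0,"ry": 0,"rz": 0,"gripper": -0.3},{"tx": 0,"ty": 0,"tz": -0.1,"rx": 0,"ry": 0,"rz": 0,"gripper": -0.3},{"tx": -0.04,"ty": 0,"tz": -0.1,"rx": 0,"ry": 0,"rz": 0,"gripper": -0.3},{"tx": -0.06,"ty": 0,"tz": -0.1,"rx": 0,"ry": 0,"rz": 0,"gripper": -0.3},{"tx": 0,"ty": 0,"tz": 0,"rx": 0,"ry": 0,"rz": 0,"gripper": 0.3},{"tx": 0,"ty": 0,"tz": 0,"rx": 0,"ry": 0,"rz": 0,"gripper": 1}])

```text
time_s: 20.15
ee_pos: [533.2, -263.6, 242.0]
ee_rot: [-180.0, -0.1, 95.0]
force: [0.2, 0.6, -0.6]
gripper_width: 42.4
gripper_force: 0.0
```

```bash
python3 - <<'E'
from h import *
import pickle
w=cam("wrist");s=env.state();print(s["ee_pos"],s["ee_rot"],s["gripper_width"])
pickle.dump(w,open("w7.pkl","wb"));save(w,"w7.png")
E
```

```text
[ 532.87857414 -263.23282783  241.20627053] [-1.79872175e+02 -1.05516972e-01  9.49798279e+01] 38.447711441580786
```

View pics/w7.png

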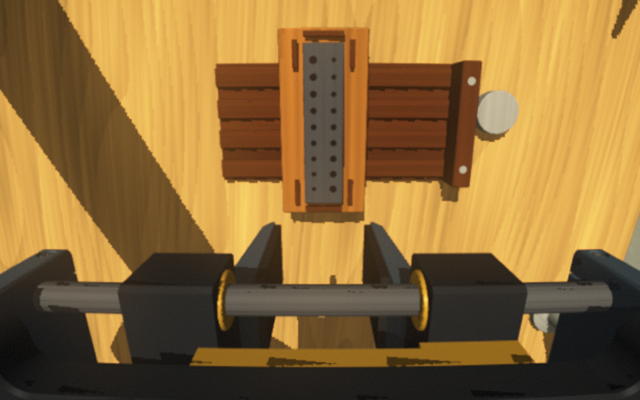

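The plate lies centred between the lips (lips at 296/350, plate 304–344), and the holder is still well short of the stop. Now I close the fingers and come down behind the near face.

Emit:
send_rows(motion=[{"tx": 0.033,"ty": -0.05,"tz": 0,"rx": 0,"ry": 0,"rz": 0,"gripper": 1},{"tx": 0.033,"ty": -0.05,"tz": 0,"rx": 0,"ry": 0,"rz": 0,"gripper": 1},{"tx": 0.032,"ty": -0.048,"tz": 0,"rx": 0,"ry": 0,"rz": 0,"gripper": 1},{"tx": 0,"ty": 0,"tz": 0,"rx": 0,"ry": 0,"rz": 0,"gripper": 1},{"tx": 0,"ty": 0,"tz": 0.1,"rx": 0,"ry": 0,"rz": 0,"gripper": 1},{"tx": 0,"ty": 0,"tz": 0.1,"rx": 0,"ry": 0,"rz": 0,"gripper": 1},{"tx": 0,"ty": 0,"tz": 0.1,"rx": 0,"ry": 0,"rz": 0,"gripper": 1},{"tx": 0,"ty": 0,"tz": 0.08,"rx": 0,"ry": 0,"rz": 0,"gripper": 1},{"tx": 0,"ty": 0,"tz": 0.05,"rx": 0,"ry": 0,"rz": 0,"gripper": 1},{"tx": 0,"ty": 0,"tz": 0,"rx": 0,"ry": 0,"rz": 0,"gripper": 1},{"tx": 0,"ty": 0,"tz": 0,"rx": 0,"ry": 0,"rz": 0,"gripper": 1}])

```text
time_s: 21.58
ee_pos: [456.8, -222.0, 27.8]
ee_rot: [179.9, 0.0, 95.0]
force: [-0.4, 0.1, 0.3]
gripper_width: 0.2
gripper_force: 0.0
```

Emit:
send_rows(motion=[{"tx": 0,"ty": 0.008,"tz": 0.008,"rx": 0,"ry": 0,"rz": 0,"gripper": 1},{"tx": 0,"ty": 0.01,"tz": 0,"rx": 0,"ry": 0,"rz": 0,"gripper": 1},{"tx": 0,"ty": 0.012,"tz": 0,"rx": 0,"ry": 0,"rz": 0,"gripper": 1},{"tx": 0,"ty": 0.014,"tz": 0,"rx": 0,"ry": 0,"rz": 0,"gripper": 1},{"tx": 0,"ty": 0.016,"tz": 0,"rx": 0,"ry": 0,"rz": 0,"gripper": 1},{"tx": 0,"ty": 0.016,"tz": 0,"rx": 0,"ry": 0,"rz": 0,"gripper": 1},{"tx": 0,"ty": 0.016,"tz": 0,"rx": 0,"ry": 0,"rz": 0,"gripper": 1},{"tx": 0,"ty": 0.016,"tz": 0,"rx": 0,"ry": 0,"rz": 0,"gripper": 1},{"tx": 0,"ty": 0.016,"tz": 0,"rx": 0,"ry": 0,"rz": 0,"gripper": 1},{"tx": 0,"ty": 0.016,"tz": 0,"rx": 0,"ry": 0,"rz": 0,"gripper": 1},{"tx": 0,"ty": 0.016,"tz": 0,"rx": 0,"ry": 0,"rz": 0,"gripper": 1},{"tx": 0,"ty": 0.014,"tz": 0,"rx": 0,"ry": 0,"rz": 0,"gripper": 1}])

```text
time_s: 23.08
ee_pos: [541.0, -214.1, 23.3]
ee_rot: [-180.0, -0.0, 95.0]
force: [-2.8, -0.6, 3.6]
gripper_width: 0.5
gripper_force: 1.6
```

Emit:
send_rows(motion=[{"tx": 0,"ty": 0.01,"tz": 0,"rx": 0,"ry": 0,"rz": 0,"gripper": 1},{"tx": 0,"ty": 0.006,"tz": 0,"rx": 0,"ry": 0,"rz": 0,"gripper": 1},{"tx": 0,"ty": 0.004,"tz": 0,"rx": 0,"ry": 0,"rz": 0,"gripper": 1},{"tx": 0,"ty": 0,"tz": 0,"rx": 0,"ry": 0,"rz": 0,"gripper": 1},{"tx": 0,"ty": 0,"tz": 0,"rx": 0,"ry": 0,"rz": 0,"gripper": 1}])

```text
time_s: 23.7
ee_pos: [550.7, -213.4, 23.3]
ee_rot: [180.0, -0.0, 95.0]
force: [-0.9, 0.5, 0.4]
gripper_width: 0.5
gripper_force: 0.3
```

Emit:
send_rows(motion=[{"tx": 0,"ty": 0.006,"tz": 0,"rx": 0,"ry": 0,"rz": 0,"gripper": 1},{"tx": 0,"ty": 0.006,"tz": 0,"rx": 0,"ry": 0,"rz": 0,"gripper": 1},{"tx": 0,"ty": 0.004,"tz": 0,"rx": 0,"ry": 0,"rz": 0,"gripper": 1},{"tx": 0,"ty": 0.004,"tz": 0,"rx": 0,"ry": 0,"rz": 0,"gripper": 1},{"tx": 0,"ty": 0.002,"tz": 0,"rx": 0,"ry": 0,"rz": 0,"gripper": 1},{"tx": 0,"ty": 0,"tz": 0,"rx": 0,"ry": 0,"rz": 0,"gripper": 1},{"tx": 0,"ty": 0,"tz": 0,"rx": 0,"ry": 0,"rz": 0,"gripper": 1}])

```text
time_s: 24.58
ee_pos: [561.6, -212.4, 23.4]
ee_rot: [180.0, -0.0, 95.0]
force: [-2.1, 0.1, -1.0]
gripper_width: 0.6
gripper_force: 0.7
```

Emit:
send_rows(motion=[{"tx": 0,"ty": 0.004,"tz": 0,"rx": 0,"ry": 0,"rz": 0,"gripper": 1},{"tx": 0,"ty": 0.004,"tz": 0,"rx": 0,"ry": 0,"rz": 0,"gripper": 1},{"tx": 0,"ty": 0,"tz": 0,"rx": 0,"ry": 0,"rz": 0,"gripper": 1}])

```text
time_s: 24.95
ee_pos: [562.4, -212.3, 23.3]
ee_rot: [-179.6, -0.1, 95.0]
force: [-9.7, -0.9, 4.5]
gripper_width: 0.2
gripper_force: 4.8
```

Emit:
send_rows(motion=[{"tx": 0,"ty": 0.004,"tz": 0,"rx": 0,"ry": 0,"rz": 0,"gripper": 1},{"tx": 0,"ty": 0,"tz": 0,"rx": 0,"ry": 0,"rz": 0,"gripper": 1},{"tx": 0,"ty": 0,"tz": 0,"rx": 0,"ry": 0,"rz": 0,"gripper": 1}])

```text
time_s: 25.32
ee_pos: [562.5, -212.3, 23.3]
ee_rot: [-179.4, -0.1, 95.0]
force: [-13.3, -3.4, 7.3]
gripper_width: 0.5
gripper_force: 7.1
```

Emit:
send_rows(motion=[{"tx": 0,"ty": -0.02,"tz": 0,"rx": 0,"ry": 0,"rz": 0,"gripper": 1},{"tx": 0,"ty": -0.04,"tz": 0,"rx": 0,"ry": 0,"rz": 0,"gripper": 1},{"tx": 0,"ty": 0,"tz": -0.1,"rx": 0,"ry": 0,"rz": 0,"gripper": 1},{"tx": 0,"ty": 0,"tz": -0.1,"rx": 0,"ry": 0,"rz": 0,"gripper": 1},{"tx": 0,"ty": 0,"tz": -0.1,"rx": 0,"ry": 0,"rz": 0,"gripper": 1},{"tx": -0.08,"ty": 0.07,"tz": -0.1,"rx": 0,"ry": 0,"rz": 0,"gripper": 1},{"tx": -0.04,"ty": 0.07,"tz": -0.05,"rx": 0,"ry": 0,"rz": 0,"gripper": 1},{"tx": 0,"ty": 0,"tz": 0,"rx": 0,"ry": 0,"rz": 0,"gripper": 1},{"tx": 0,"ty": 0,"tz": 0,"rx": 0,"ry": 0,"rz": 0,"gripper": 1}])

```text
time_s: 26.45
ee_pos: [606.4, -262.5, 240.3]
ee_rot: [-179.9, -0.1, 95.0]
force: [0.2, -0.4, -0.1]
gripper_width: 0.3
gripper_force: 0.0
```

```bash
python3 - <<'E'
from h import *
w=cam("wrist");s=env.state();print(s["ee_pos"],s["ee_rot"],s["force"])
hsv=cv2.cvtColor(w["im"],cv2.COLOR_RGB2HSV);t=np.radians(5);U=np.array([[np.cos(t),np.sin(t)],[-np.sin(t),np.cos(t)]])
def rect(m,z,n):
    m[225:]=0;m=cv2.morphologyEx(cv2.morphologyEx(m,cv2.MORPH_OPEN,np.ones((3,3))),cv2.MORPH_CLOSE,np.ones((9,9)))
    for c in sorted(cv2.findContours(m,cv2.RETR_EXTERNAL,cv2.CHAIN_APPROX_NONE)[0],key=cv2.contourArea)[-2:]:
        if cv2.contourArea(c)<300: continue
        r=cv2.minAreaRect(ray(w,c[:,0],z)[:,:2].astype(np.float32));print(n,r,"track axes",U@np.array(r[0]))
rect(cv2.inRange(hsv,(0,0,20),(180,70,130)),52,"plate")
rect(cv2.inRange(hsv,(10,185,150),(16,255,255)),40,"holder")
rect(cv2.inRange(hsv,(0,150,40),(12,255,120)),46,"dark")
E
```

```text
[ 605.93843728 -262.25603746  240.04189576] [-1.79892106e+02 -8.45889728e-02  9.49831210e+01] [-0.31984959 -0.27303486 -1.08524235]
plate ((618.2239990234375, -205.51377868652344), (36.375709533691406, 156.48406982421875), 4.8515214920043945) track axes [ 597.95976403 -258.61350853]
holder ((650.0607299804688, -202.25936889648438), (24.183223724365234, 186.9164581298828), 5.087828636169434) track axes [ 629.95898712 -258.14623669]
holder ((585.7730102539062, -207.94366455078125), (24.44675064086914, 186.702392578125), 4.771116256713867) track axes [ 565.42048257 -258.20585792]
dark ((676.7177124023438, -200.03271484375), (18.60905647277832, 125.50331115722656), 5.086946487426758) track axes [ 656.70859736 -258.25136483]
dark ((502.10626220703125, -212.40155029296875), (143.3002471923828, 113.00775909423828), 4.497617721557617) track axes [ 481.68358141 -255.35474249]
```

```bash
python3 - <<'E'
from h import *
w=cam("wrist");hsv=cv2.cvtColor(w["im"],cv2.COLOR_RGB2HSV);t=np.radians(5)
for r in (80,100,150):
  print(r,[(c,*hsv[r,c].tolist(),round(float(ray(w,(c,r),43)[0,:2]@[np.cos(t),np.sin(t)]),1)) for c in range(355,402,2)])
E
```

```text
80 [(355, 19, 50, 82, 613.9), (357, 20, 47, 82, 615.9), (359, 12, 121, 97, 617.8), (361, 14, 197, 162, 619.8), (363, 15, 202, 158, 621.8), (365, 15, 198, 165, 623.8), (367, 14, 199, 182, 625.8), (369, 15, 203, 185, 627.8), (371, 14, 196, 182, 629.7), (373, 15, 202, 174, 631.7), (375, 14, 196, 174, 633.7), (377, 14, 199, 177, 635.7), (379, 15, 200, 181, 637.7), (381, 14, 198, 180, 639.7), (383, 14, 194, 117, 641.7), (385, 13, 174, 63, 643.7), (387, 13, 170, 54, 645.6), (389, 12, 179, 60, 647.6), (391, 11, 187, 97, 649.6), (393, 11, 187, 105, 651.6), (395, 12, 191, 107, 653.6), (397, 11, 182, 108, 655.6), (399, 12, 168, 108, 657.6), (401, 11, 177, 104, 659.6)]
100 [(355, 17, 49, 83, 614.3), (357, 18, 53, 82, 616.3), (359, 13, 154, 114, 618.3), (361, 14, 196, 165, 620.3), (363, 14, 201, 160, 622.3), (365, 14, 198, 169, 624.3), (367, 14, 196, 185, 626.3), (369, 15, 201, 185, 628.3), (371, 14, 201, 178, 630.4), (373, 14, 196, 174, 632.4), (375, 14, 198, 174, 634.4), (377, 14, 197, 179, 636.4), (379, 14, 201, 184, 638.4), (381, 15, 198, 171, 640.4), (383, 12, 184, 97, 642.4), (385, 12, 177
[... 204 characters left out ...]
6), (401, 12, 189, 101, 660.6)]
150 [(355, 17, 55, 83, 615.4), (357, 15, 96, 88, 617.5), (359, 14, 194, 163, 619.6), (361, 14, 201, 161, 621.6), (363, 14, 198, 166, 623.7), (365, 14, 199, 186, 625.8), (367, 14, 199, 188, 627.9), (369, 14, 199, 183, 630.0), (371, 14, 195, 175, 632.0), (373, 14, 203, 172, 634.1), (375, 14, 194, 179, 636.2), (377, 14, 198, 184, 638.3), (379, 14, 200, 172, 640.4), (381, 12, 184, 90, 642.5), (383, 13, 183, 53, 644.6), (385, 13, 173, 56, 646.6), (387, 13, 186, 78, 648.7), (389, 11, 188, 103, 650.8), (391, 11, 184, 108, 652.9), (393, 11, 189, 109, 655.0), (395, 11, 183, 110, 657.1), (397, 12, 190, 106, 659.2), (399, 12, 188, 106, 661.3), (401, 12, 195, 102, 663.4)]
```

The holder stopped against something rigid, but the image shows about 4 mm of dark strip before the block. I push again, harder, to make sure it is home.

Emit:
send_rows(motion=[{"tx": 0.04,"ty": -0.07,"tz": 0,"rx": 0,"ry": 0,"rz": 0,"gripper": 1},{"tx": 0.08,"ty": -0.07,"tz": 0,"rx": 0,"ry": 0,"rz": 0,"gripper": 1},{"tx": 0,"ty": 0,"tz": 0.05,"rx": 0,"ry": 0,"rz": 0,"gripper": 1},{"tx": 0,"ty": 0,"tz": 0.1,"rx": 0,"ry": 0,"rz": 0,"gripper": 1},{"tx": 0,"ty": 0,"tz": 0.1,"rx": 0,"ry": 0,"rz": 0,"gripper": 1},{"tx": 0,"ty": 0,"tz": 0.1,"rx": 0,"ry": 0,"rz": 0,"gripper": 1},{"tx": 0,"ty": 0,"tz": 0.08,"rx": 0,"ry": 0,"rz": 0,"gripper": 1},{"tx": 0,"ty": 0,"tz": 0,"rx": 0,"ry": 0,"rz": 0,"gripper": 1},{"tx": 0,"ty": 0,"tz": 0,"rx": 0,"ry": 0,"rz": 0,"gripper": 1}])

```text
time_s: 27.68
ee_pos: [532.7, -209.4, 27.6]
ee_rot: [179.9, 0.0, 95.0]
force: [0.7, -0.1, 0.7]
gripper_width: 0.3
gripper_force: 0.0
```

Emit:
send_rows(motion=[{"tx": 0,"ty": 0.02,"tz": 0,"rx": 0,"ry": 0,"rz": 0,"gripper": 1},{"tx": 0,"ty": 0.02,"tz": 0,"rx": 0,"ry": 0,"rz": 0,"gripper": 1},{"tx": 0,"ty": 0.01,"tz": 0,"rx": 0,"ry": 0,"rz": 0,"gripper": 1},{"tx": 0,"ty": 0.01,"tz": 0,"rx": 0,"ry": 0,"rz": 0,"gripper": 1},{"tx": 0,"ty": 0.006,"tz": 0,"rx": 0,"ry": 0,"rz": 0,"gripper": 1},{"tx": 0,"ty": 0,"tz": 0,"rx": 0,"ry": 0,"rz": 0,"gripper": 1},{"tx": 0,"ty": 0,"tz": 0,"rx": 0,"ry": 0,"rz": 0,"gripper": 1}])

```text
time_s: 28.55
ee_pos: [562.2, -206.5, 26.3]
ee_rot: [-179.7, -0.0, 95.0]
force: [-7.2, -1.9, 5.6]
gripper_width: 0.4
gripper_force: 3.7
```

Emit:
send_rows(motion=[{"tx": 0,"ty": 0.006,"tz": 0,"rx": 0,"ry": 0,"rz": 0,"gripper": 1},{"tx": 0,"ty": 0.006,"tz": 0,"rx": 0,"ry": 0,"rz": 0,"gripper": 1},{"tx": 0,"ty": 0.006,"tz": 0,"rx": 0,"ry": 0,"rz": 0,"gripper": 1},{"tx": 0,"ty": 0,"tz": 0,"rx": 0,"ry": 0,"rz": 0,"gripper": 1},{"tx": 0,"ty": 0,"tz": 0,"rx": 0,"ry": 0,"rz": 0,"gripper": 1}])

```text
time_s: 29.18
ee_pos: [562.2, -206.4, 26.4]
ee_rot: [-178.6, -0.2, 95.1]
force: [-26.2, -6.1, 19.2]
gripper_width: 0.3
gripper_force: 14.4
```

At 26 N it did not move at all, so the holder is against its hard stop. I back off now.

Emit:
send_rows(motion=[{"tx": 0,"ty": -0.03,"tz": 0,"rx": 0,"ry": 0,"rz": 0,"gripper": 1},{"tx": 0,"ty": -0.04,"tz": 0,"rx": 0,"ry": 0,"rz": 0,"gripper": 1},{"tx": 0,"ty": -0.02,"tz": -0.04,"rx": 0,"ry": 0,"rz": 0,"gripper": 1},{"tx": 0,"ty": 0,"tz": -0.1,"rx": 0,"ry": 0,"rz": 0,"gripper": 1},{"tx": 0,"ty": 0,"tz": -0.1,"rx": 0,"ry": 0,"rz": 0,"gripper": 1},{"tx": 0,"ty": 0,"tz": -0.1,"rx": 0,"ry": 0,"rz": 0,"gripper": 1},{"tx": -0.08,"ty": 0.07,"tz": -0.1,"rx": 0,"ry": 0,"rz": 0,"gripper": 1},{"tx": -0.04,"ty": 0.07,"tz": 0,"rx": 0,"ry": 0,"rz": 0,"gripper": 1},{"tx": 0,"ty": 0,"tz": 0,"rx": 0,"ry": 0,"rz": 0,"gripper": 1},{"tx": 0,"ty": 0,"tz": 0,"rx": 0,"ry": 0,"rz": 0,"gripper": 1},{"tx": 0,"ty": 0,"tz": 0,"rx": 0,"ry": 0,"rz": 0,"gripper": 1}])

```text
time_s: 30.55
ee_pos: [597.6, -257.3, 239.4]
ee_rot: [-180.0, -0.0, 95.0]
force: [0.5, 0.0, -0.4]
gripper_width: 0.4
gripper_force: 0.0
```

```bash
python3 - <<'E'
from h import *
w=cam("wrist");s=env.state();print(s["time_s"],s["ee_pos"],s["force"])
hsv=cv2.cvtColor(w["im"],cv2.COLOR_RGB2HSV);t=np.radians(5);U=np.array([[np.cos(t),np.sin(t)],[-np.sin(t),np.cos(t)]])
def rect(m,z,n):
    m[225:]=0;m=cv2.morphologyEx(cv2.morphologyEx(m,cv2.MORPH_OPEN,np.ones((3,3))),cv2.MORPH_CLOSE,np.ones((9,9)))
    for c in sorted(cv2.findContours(m,cv2.RETR_EXTERNAL,cv2.CHAIN_APPROX_NONE)[0],key=cv2.contourArea)[-2:]:
        if cv2.contourArea(c)<300: continue
        r=cv2.minAreaRect(ray(w,c[:,0],z)[:,:2].astype(np.float32));print(n,r[1:],"track axes",U@np.array(r[0]))
rect(cv2.inRange(hsv,(0,0,20),(180,70,130)),52,"plate")
rect(cv2.inRange(hsv,(10,185,150),(16,255,255)),40,"holder")
E
```

```text
30.6 [ 597.68264711 -257.38965533  239.39890771] [-0.73061903  0.1618079  -0.07614869]
plate ((37.21217346191406, 156.4775848388672), 5.160622596740723) track axes [ 598.1169953  -259.22747939]
holder ((25.423072814941406, 187.11912536621094), 6.018771171569824) track axes [ 630.52643261 -257.97350844]
holder ((30.91300392150879, 186.88192749023438), 4.204819679260254) track axes [ 568.5231251  -257.98648361]
```

```bash
python3 -c "
from workcell import env
print(env.job_done())"
```

```text
the job is handed in; nothing more can be done
None
```

I handed the job in with the plate flat between the holder's lips (centred within about 1–2 mm by camera), the holder hard against its stop and the ingot and tongs left in the tray; a 4 mm strip before the block still shows, though it didn't move at 26 N, the hand-in returned no verdict, and I viewed 12 pictures against the limit of 10.

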